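# Show which lid belongs to the teapot

### The arm

A 6-joint arm with a two-finger parallel gripper is mounted at the origin on the work surface. World frame = base frame: x ahead of the robot, y to its left, z up, the work surface at z = 0. Lengths are in m, angles in rad, forces in N, time in s.
With the tool pointing down it reaches from about 0.275 to 0.875 m from the base axis. Payload 12.5 kg.
Tool frame: the origin (TCP) lies between the finger pads; the fingertips stand 14 mm ahead of it and the grasp point (between the pads) lies 5 mm behind it; z points along the fingers, y is the direction in which the jaws open and shut (so a half turn about z gives the same grasp; the last joint's range is limited). The gripper opens to 85 mm and grips with 20 to 120 N. Pads are 22 mm wide; open, the fingers measure 114 mm over their backs; the gripper's body (76 mm by 85 mm) begins 54 mm behind the grasp point. The pads swing forward as they close: fully open they stand 13 mm farther back than shut.
Start: joints at [-1.207, 0.351, 1.652, -0, 1.139, -0.085], TCP at [0.239, -0.496, 0.214] pointing down, gripper open.
Joint ranges: [-2.75, 2.75], [-0.79, 2.1], [0.01, 2.65], [-1.57, 4.71], [0.07, 3.14], [-2.87, 2.87]. Speed limits (rad/s): [2.22, 2.22, 2.79, 3.14, 3.14, 3.14].

### API

Orientations are given as [roll, pitch, yaw] about the fixed x, y, z axes, in that order (R = Rz(yaw) Ry(pitch) Rx(roll)).
In Python, from station import * gives the robot as it stands. The module is installed in compiled form; this text tells all that it offers.
- The arm moves only by the tool move_arm, never from a script. Its argument "commands" is one flat list of numbers, 7 for each row, row after row: the shift along the tool's x, y, z in units of 0.025 m (1.0 is 0.025 m), then the turn, a rotation vector about the tool's x, y, z in units of 5 degrees (1.0 is 5 degrees), then the closure, from -1 (fully open) to 1 (shut). A call has exactly 10 rows; each row shifts and turns the commanded pose from where the row before left it, along the tool's axes as they then stand; what a row does not reach is not made up. A row lasts 1/8 s, in which the tool goes at most 62.5 mm and 10.7 degrees, less where a joint would pass 70% of its speed; a pose out of reach is approached as far as the arm can. A call with a number of a shift or a turn outside -1 to 1 is refused whole. A call with a gripper value outside its range is refused whole. The fingers move at their own pace and stop on an object; "squeeze" is the grip in N (left out, the last holds). Time passes only in rows, so rows that do not move let the fingers close, or fill a call up. It gives the time, the measured TCP pose, the force and the opening at its end, in the units of the state.
- read_state(): the state, without advancing time (a new reading comes with each control period).
- camera(name): name is "scene" or "top" or "wrist"; returns (picture, depth): 420x560x3 uint8, blue, green, red; 420x560 float32, m along the optical axis (not along the pixel's ray), 0 where there is no reading.
- calibration(name): a dict with "fovy" (degrees; the focal length in pixels is half the picture's height over the tangent of half this angle, whatever the lens; pixels are square), "cx", "cy" (the principal point, pixels), "k1" (the pictures are not rectified: a ray, as slopes to the right and down, at radius r is drawn at 1 + k1 r^2 times it, then the intrinsics apply), "R" (3x3) and "t" (3): a world point X has camera coordinates R X + t. Camera axes: x right, y down, z forward; pixel columns grow to the right and rows downward; lengths in m; the calibration is good to about 2 mm. A picture is of the moment at which its call begins: read the wrist's pose just before it. calibration takes no time and is no camera call; for the wrist camera it gives the pose at the moment of the call.
- close_job(): hands the job in, once; it reports no verdict.
The state is a dict: "time": time; "joint_pos": joint angles; "qd": joint speeds; "joint_efforts": joint torques, N m; "position": TCP position; "eef_rot": TCP orientation; "wrist_force": force on the tool from outside, world axes, zero at the start; "torque": the same for the moment, N m; "gripper_width": opening from 0.0 (shut) to 1.0 (fully open).
Only numpy, scipy, OpenCV 4.12 (cv2) and the standard library are available. Lean on these libraries where they do the work, as an engineer would, in place of code of your own. Each camera call takes 0.05 s, during which the arm holds its last target.

### The job

A customer at the flea-market stall asks which of the three loose lids fits the teapot that has lost its lid. Point from above at the middle of the teapot's open mouth with the fingertips just above it (about 3 cm) and dwell there for at least two seconds, then point in the same way at the knob of the one lid that fits, dwell at least two seconds, and finish still pointing there. Touch and move nothing, and do not come down over either of the other lids.

Things in the scene. Friction and masses are not known exactly. Their poses are not given: they have to be found in the camera images.
- teapot: Round white glazed teapot standing upright, open at the top because its lid is missing. 100 mm high to the rim, belly 132 mm across, spout towards its +y reaching 108 mm from the axis and 106 mm high, loop handle towards its -y reaching 103 mm. The open mouth is 70 mm across inside and its rim 80 mm across outside. Origin: centre of its foot, z up. It stands on the far half of the table, on the left or the right.
- teapot_mouth (a point): Centre of the teapot's open mouth, level with the rim, 100 mm above the table; z up.
- board: Flat light wooden board, 120 x 380 x 12 mm, long way along its y, on the near half of the table; the three lids lie on it in a row, about 125 mm apart, in any order. Fixed. Origin: centre of its underside on the table.
- lid_wide: The widest lid. Loose white glazed lid lying right side up on the board: round flange 104 mm across, under it a locating collar 92 mm across and 7 mm deep on which it rests, a low dome, and a 20 mm wide round knob in the middle. 40 mm tall overall. Origin: centre of its underside, z up.
- lid_wide_knob (a point): Top of that lid's knob, in the middle, 40 mm above its underside; z up.
- lid_middle: The middle-sized lid. Loose white glazed lid lying right side up on the board: round flange 78 mm across, under it a locating collar 66 mm across and 7 mm deep on which it rests, a low dome, and a 20 mm wide round knob in the middle. 40 mm tall overall. Origin: centre of its underside, z up.
- lid_middle_knob (a point): Top of that lid's knob, in the middle, 40 mm above its underside (about 52 mm above the table); z up.
- lid_narrow: The narrowest lid. Loose white glazed lid lying right side up on the board: round flange 54 mm across, under it a locating collar 44 mm across and 7 mm deep on which it rests, a low dome, and a 20 mm wide round knob in the middle. 40 mm tall overall. Origin: centre of its underside, z up.
- lid_narrow_knob (a point): Top of that lid's knob, in the middle, 40 mm above its underside; z up.
- jug: Bystander: white milk jug, 112 mm tall, 84 mm across, open at the top, loop handle reaching 73 mm from its axis. It stands on the far half of the table, on the side opposite the teapot. Origin: centre of its foot.
- candlestick: Bystander: brass candlestick, 124 mm tall, round foot 72 mm across, at the far middle of the table. Origin: centre of its foot.
- mug: Bystander: blue ceramic mug, 92 mm tall, 80 mm across, at the far left or far right of the row of lids. Origin: centre of its foot.
- bowl: Bystander: terracotta bowl, 50 mm tall, 110 mm across, on the side opposite the mug. Origin: centre of its foot.
Not all that is in view belongs to the job. What is shaped like the teapot but turquoise is not meant. Leave any blue look-alike of the lid_middle alone.

How it is judged:
On the way, in this order (a step that is already met when the one before it is completed fails the run):
1. the fingertips point at the teapot's open mouth from just above and dwell there (horizontal distance between the grasp point and teapot_mouth below 0.025 m and z of the grasp point in the frame of teapot_mouth between 0.015 and 0.085 m), for 2 s.
2. the fingertips point at the knob of the lid that fits from just above and dwell there (horizontal distance between the grasp point and lid_middle_knob below 0.025 m and z of the grasp point in the frame of lid_middle_knob between 0.015 and 0.085 m), for 2 s.
At the end, for the whole second after the job is handed in: The point between the fingertips is still over the knob of the middle-sized lid: within 25 mm of its centre line and 15 to 85 mm above its top (the fingertips themselves up to about 65 mm above). Nothing has moved by more than 8 mm or tipped by more than 0.1 rad (all of step 2 and distance of each of teapot, lid_wide, lid_middle, lid_narrow, jug, candlestick, mug, bowl from where it was at the start of the episode below 0.008 m and angle between each of teapot, lid_wide, lid_middle, lid_narrow, jug, candlestick, mug, bowl's own z axis and vertical below 0.1 rad); the robot touches nothing.
It fails at once if the robot touches something (more than 0.5 N) (contact force between the arm and anything else above 0.5 N).
It fails at once if the fingers touch something (more than 0.5 N) (contact force between the fingers and anything else above 0.5 N).
It fails at once if a ware is moved, lifted or carried (by more than 8 mm) (distance of any of teapot, lid_wide, lid_middle, lid_narrow, jug, candlestick, mug, bowl from where it was at the start of the episode above 0.008 m).
It fails at once if the robot points at a lid that does not fit (comes down within 20 mm of its centre line, less than 85 mm above the knob) ((horizontal distance between the grasp point and lid_wide_knob below 0.02 m and z of the grasp point in the frame of lid_wide_knob below 0.085 m) or (horizontal distance between the grasp point and lid_narrow_knob below 0.02 m and z of the grasp point in the frame of lid_narrow_knob below 0.085 m)).
It also fails if it takes over 42 s, if anything falls off the work surface, if the arm or the gripper's body presses on something with over 40 N, if the wrist force passes 120 N, or if a joint passes its speed limit or range.

## Working session

There is one attempt and no reset: what is moved stays moved. The work goes in short steps, Python scripts to look and compute and a tool call to move; the robot and the scene stay as the last step left them, time stands still between calls to the robot, and variables do not carry over. Pictures are saved under pics/ and viewed, and the job is handed in when it is done.

Besides the shell and the picture viewer there is one more tool, called after "Request:" as name(argument=value, ...), one argument or row to a line, values as JSON. move_arm: Moves the arm, as the interface text tells. Its arguments: {"type":"object","properties":{"commands":{"type":"array","items":{"type":"number","minimum":-1,"maximum":1}},"squeeze":{"type":"number"}},"required":["commands"]}

```bash
mkdir -p pics
python3 - <<'E'
from station import *
import cv2,numpy as np
s=read_state();print(s['time'],s['position'],s['eef_rot'],s['gripper_width'])
for n in('scene','top'):
    p,d=camera(n);cv2.imwrite(f'pics/{n}0.png',p);np.save(f'pics/{n}0.npy',d)
    c=calibration(n);print(n,c)
E
```

```text
0.0 [ 0.23851332 -0.49518227  0.21373428] [-3.14036357e+00 -7.84591533e-05  4.48786199e-01] 0.9969499371554474
scene {'fovy': 54.651758947509165, 'cx': 277.0868424995067, 'cy': 201.56188031783003, 'k1': 0.0024103370956972798, 'R': array([[-0.67722919,  0.73546663, -0.02120023],
       [ 0.45465287,  0.39564963, -0.7979675 ],
       [-0.57849061, -0.55004563, -0.6023275 ]]), 't': array([ 0.30818601, -0.18340209,  1.51744332])}
top {'fovy': 46.219851115819694, 'cx': 278.3088868414265, 'cy': 203.89197140721546, 'k1': -0.09363255976335919, 'R': array([[ 0.02865507, -0.99957746, -0.00487685],
       [-0.99335929, -0.02793227, -0.11161141],
       [ 0.11142803,  0.0080427 , -0.99373996]]), 't': array([0.03786152, 0.51526644, 1.39840754])}
```

View pics/top0.png

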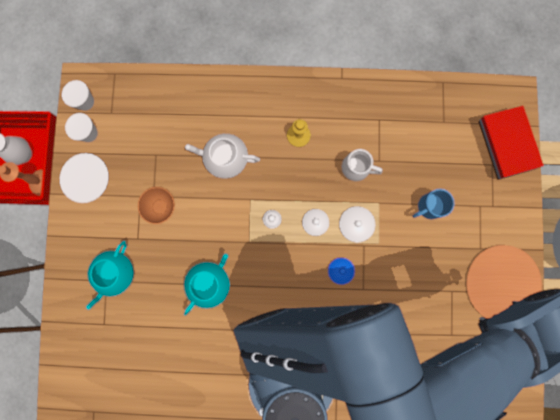

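View pics/scene0.png

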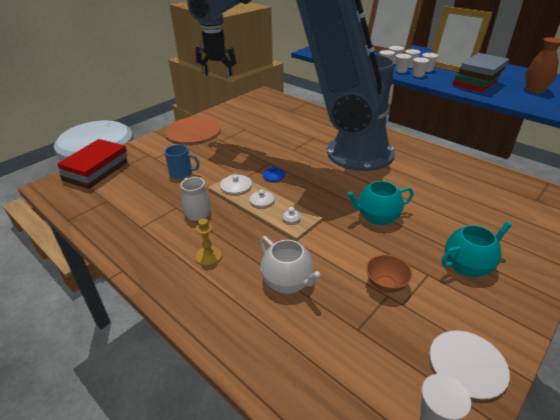

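The top view shows the white teapot at (224,154). The board carries three white lids: small at (271,219), medium at (316,222) and large at (357,225). Possible confusions are:
- turquoise teapots at (110,272) and (207,284)
- a blue lid at (341,271)
- the white jug at (358,165)
- the other white lids

Next I'll measure these and check a close crop.

```bash
cat > h.py <<'E'
import cv2,numpy as np
from station import *
def K(c):
    f=210/np.tan(np.radians(c['fovy']/2)); return f
def ray(c,u,v):
    x,y=(u-c['cx'])/K(c),(v-c['cy'])/K(c); a,b=x,y
    for _ in range(20):
        s=1+c['k1']*(a*a+b*b); a,b=x/s,y/s
    return np.array([a,b,1.])
def onplane(c,u,v,z):
    o=-c['R'].T@c['t']; d=c['R'].T@ray(c,u,v); return o+d*(z-o[2])/d[2]
def deproj(c,u,v,d): return c['R'].T@(ray(c,u,v)*d-c['t'])
E
python3 - <<'E'
from h import *
c=calibration('top');p=cv2.imread('pics/top0.png');d=np.load('pics/top0.npy')
# per-pixel world points
P={}
W=np.zeros(p.shape)
for v in range(100,300):
    for u in range(60,480):
        if d[v,u]>0: W[v,u]=deproj(c,u,v,d[v,u])
hsv=cv2.cvtColor(p,cv2.COLOR_BGR2HSV)
m=((hsv[...,1]<45)&(hsv[...,2]>120)).astype(np.uint8)
m[:100]=0;m[260:]=0;m[:,:130]=0;m[:,400:]=0
n,l,st,ce=cv2.connectedComponentsWithStats(m)
for i in range(1,n):
    if st[i,4]>80:
        q=W[l==i]; print(st[i],ce[i].round(1),'med',np.median(q,0).round(3),'min',np.percentile(q,2,axis=0).round(3),'max',np.percentile(q,98,axis=0).round(3))
# teapot rim: points within 3..: z in 90..104mm
q=W.reshape(-1,3)
for (ua,ub,va,vb) in[(185,262,130,182)]:
    w=W[va:vb,ua:ub]; mm=(w[...,2]>.094)&(w[...,2]<.106)
    ys,xs=np.nonzero(mm); pts=w[mm]; print(len(pts),pts.mean(0))
    pp=pts[:,:2]
    for k in range(10):
        A=np.c_[2*pp,np.ones(len(pp))]; s=np.linalg.lstsq(A,(pp**2).sum(1),rcond=None)[0]; r=np.sqrt(s[2]+s[0]**2+s[1]**2)
        e=abs(np.hypot(*(pp-s[:2]).T)-r); pp=pp[e<max(.008,np.percentile(e,85)*0+.008)]
    print('rim',s[:2],r,len(pp))
for u,v in[(271.5,218),(316,221),(357,224)]:
    w=W[int(v)-4:int(v)+5,int(u)-4:int(u)+5].reshape(-1,3); t=w[w[:,2]>w[:,2].max()-.006]; print('knob',t.mean(0),len(t))
for n,(a,b,e,f) in dict(a=(180,265,125,190),b=(245,385,195,245)).items():
    cv2.imwrite(f'pics/crop_{n}.png',cv2.resize(p[e:f,a:b],None,fx=5,fy=5,interpolation=cv2.INTER_CUBIC))
for n,(u,v) in dict(candle=(299,130),jug=(358,163),mug=(437,203),bowl=(156,205)).items(): print(n,W[v,u])
E
```

```text
[ 185  134   75   44 1724] [224.1 155.4] med [0.65  0.213 0.072] min [0.589 0.127 0.   ] max [0.7   0.302 0.103]
[342 149  40  32 789] [359.  164.9] med [ 0.631 -0.177  0.063] min [ 0.591 -0.229 -0.002] max [ 0.681 -0.133  0.115]
[ 339  207   36   36 1012] [356.8 223.9] med [ 0.461 -0.175  0.03 ] min [ 0.416 -0.224  0.011] max [ 0.509 -0.13   0.052]
[302 209  27  27 572] [315.3 222. ] med [ 0.463 -0.055  0.03 ] min [ 0.428 -0.09   0.01 ] max [ 0.5   -0.02   0.051]
[263 210  18  18 262] [271.7 218.6] med [0.47  0.07  0.031] min [0.447 0.046 0.018] max [0.495 0.093 0.054]
284 [0.64548188 0.21898912 0.0984401 ]
rim [0.64891438 0.21425747] 0.04160656752894161 102
knob [0.47212977 0.07050733 0.05366547] 16
knob [ 0.4652783  -0.05669385  0.05268704] 17
knob [ 0.462477   -0.1771452   0.05437668] 19
candle [7.13254836e-01 1.49912250e-04 1.11673713e-01]
jug [ 0.64614843 -0.18157951  0.00476948]
mug [ 0.53277676 -0.41960869  0.00362307]
bowl [0.50332014 0.41608513 0.00333456]
```

View pics/crop_a.png

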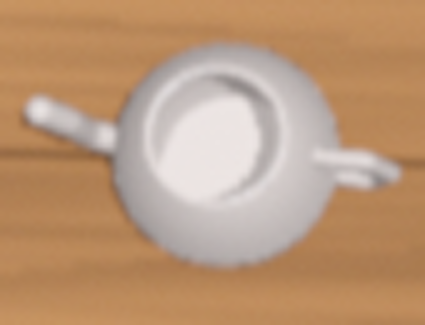

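View pics/crop_b.png

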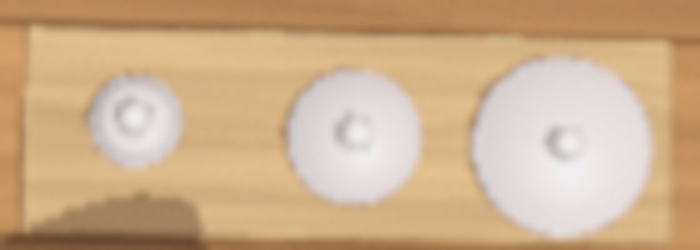

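Run:
```python
from h import *
c=calibration('top')
# candidate centre pixels
for u,v in[(222,152),(222.5,152.5)]: print(onplane(c,u,v,.1))
for u,v in[(271.5,217.5),(315.5,221),(357,223.5)]: print(onplane(c,u,v,.052))
# project the fitted points
def pj(c,X):
    x=c['R']@np.array(X)+c['t'];a=x[:2]/x[2];a=a*(1+c['k1']*(a@a));return a*K(c)+[c['cx'],c['cy']]
for n in('top','scene'):
    c=calibration(n)
    for X in((.648,.214,.1),(.465,-.0565,.052)): print(n,pj(c,X))
s=cv2.imread('pics/scene0.png');c=calibration('scene')
for X in((.648,.214,.1),(.465,-.0565,.052)):
    cv2.circle(s,tuple(int(round(k)) for k in pj(c,X)),1,(0,0,255),-1)
pts=[pj(c,(.648+.04*np.cos(t),.214+.04*np.sin(t),.1)) for t in np.linspace(0,6.28,12)]
for q in pts: s[int(q[1]+.5),int(q[0]+.5)]=(0,0,255)
cv2.imwrite('pics/sc.png',cv2.resize(s[160:310,200:340],None,fx=4,fy=4))
```

```text
[0.64754551 0.21347313 0.1       ]
[0.64615555 0.21200905 0.1       ]
[0.47191208 0.07053141 0.052     ]
[ 0.46544585 -0.05481355  0.052     ]
[ 0.46156707 -0.17316659  0.052     ]
top [221.81940282 151.83612194]
top [316.0894166  221.17279383]
scene [287.45634653 250.47214289]
scene [261.00792027 189.89320738]
```

View pics/sc.png

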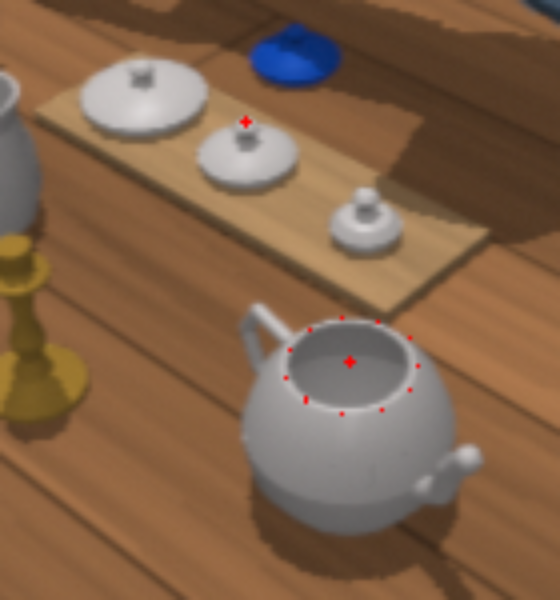

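Both views agree. The mouth centre is (0.648, 0.214, 0.100), and the projected rim lies on the white pot's rim in the scene view. The middle lid's knob is (0.465, -0.056, 0.052). The flange sizes rank as expected, and the knobs are about 0.12 m apart. I'll travel at z ≈ 0.21, above everything, while shutting the fingers.

Request:
move_arm(
  commands=[0.45,-0.3,0,0,0,0,1,0.9,-0.61,0,0,0,0,1,0.9,-0.61,0,0,0,0,1,0.9,-0.61,0,0,0,0,1,0.9,-0.61,0,0,0,0,1,0.9,-0.61,0,0,0,0,1,0.9,-0.61,0,0,0,0,1,0.9,-0.61,0,0,0,0,1,0.9,-0.61,0,0,0,0,1,0.9,-0.61,0,0,0,0,1],
)

```text
time: 1.35
position: [0.3688, -0.2707, 0.2142]
eef_rot: [-3.141, -0.0, 0.449]
wrist_force: [-0.2, -0.4, 0.2]
gripper_width: 0.004
```

Request:
move_arm(
  commands=[0.9,-0.61,0,0,0,0,1,0.9,-0.61,0,0,0,0,1,0.9,-0.61,0,0,0,0,1,0.9,-0.61,0,0,0,0,1,0.9,-0.61,0,0,0,0,1,0.9,-0.61,0,0,0,0,1,0.9,-0.61,0,0,0,0,1,0.9,-0.61,0,0,0,0,1,0.9,-0.61,0,0,0,0,1,0.9,-0.61,0,0,0,0,1],
)

```text
time: 2.6
position: [0.5049, -0.0358, 0.2142]
eef_rot: [-3.141, 0.0, 0.449]
wrist_force: [0.6, 0.1, 0.5]
gripper_width: -0.004
```

Request:
move_arm(
  commands=[0.9,-0.61,0,0,0,0,1,0.9,-0.61,0,0,0,0,1,0.9,-0.61,0,0,0,0,1,0.9,-0.61,0,0,0,0,1,0.9,-0.61,0,0,0,0,1,0.9,-0.61,0,0,0,0,1,0.9,-0.61,0,0,0,0,1,0.8,-0.61,0,0,0,0,1,0.4,-0.3,0,0,0,0,1,0,0,0,0,0,0,1],
)

```text
time: 3.85
position: [0.6174, 0.1612, 0.214]
eef_rot: [-3.141, 0.001, 0.45]
wrist_force: [-0.7, 0.1, -0.2]
gripper_width: 0.004
```

```bash
cat > s.py <<'E'
from h import *
import sys
T=np.array([float(a) for a in sys.argv[1:4]])
s=read_state();from scipy.spatial.transform import Rotation as R
M=R.from_euler('xyz',s['eef_rot']).as_matrix()
print(s['time'],s['position'],s['eef_rot'],'units',(M.T@(T-s['position'])/.025).round(2))
E
python3 s.py .648 .214 .145
python3 - <<'E'
from h import *
p,d=camera('wrist');c=calibration('wrist')
x=c['R']@np.array([.648,.214,.1])+c['t'];a=x[:2]/x[2];a=a*(1+c['k1']*(a@a));q=a*K(c)+[c['cx'],c['cy']];print(q,x)
pp=p.copy();cv2.drawMarker(pp,(int(q[0]),int(q[1])),(0,0,255),0,12);cv2.imwrite('pics/w1.png',pp)
E
```

```text
3.85 [0.61736685 0.16124038 0.21404574] [-3.14149515e+00  5.08188661e-04  4.49748846e-01] units [ 2.02 -1.37  2.76]
[234.622438  132.0643168] [-0.0348429  -0.05703445  0.26866189]
```

View pics/w1.png

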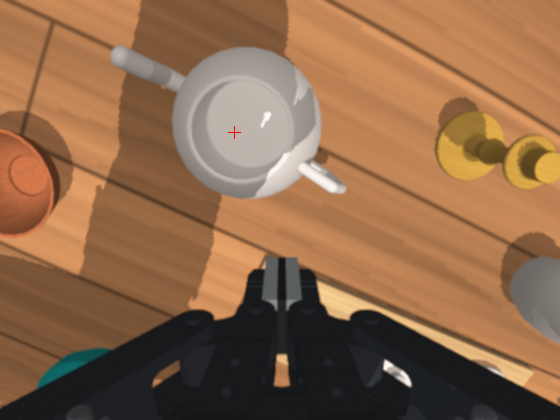

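The wrist view shows the white teapot's mouth centred at about (240,129). My projected point at (234,132) is within about 4 mm of that. I'll go over it and then down.

Request:
move_arm(
  commands=[0.7,-0.45,0,0,0,0,1,0.7,-0.45,0,0,0,0,1,0.6,-0.45,0,0,0,0,1,0,0,0,0,0,0,1,0,0,0.5,0,0,0,1,0,0,0.5,0,0,0,1,0,0,0.5,0,0,0,1,0,0,0.5,0,0,0,1,0,0,0.5,0,0,0,1,0,0,0.25,0,0,0,1],
)

```text
time: 5.15
position: [0.6479, 0.2127, 0.1444]
eef_rot: [-3.141, 0.001, 0.449]
wrist_force: [0.1, -0.1, 0.4]
gripper_width: -0.001
```

Request:
move_arm(
  commands=[0,0,0,0,0,0,1,0,0,0,0,0,0,1,0,0,0,0,0,0,1,0,0,0,0,0,0,1,0,0,0,0,0,0,1,0,0,0,0,0,0,1,0,0,0,0,0,0,1,0,0,0,0,0,0,1,0,0,0,0,0,0,1,0,0,0,0,0,0,1],
)

```text
time: 6.4
position: [0.6481, 0.2128, 0.1455]
eef_rot: [3.142, 0.0, 0.449]
wrist_force: [0.3, 0.3, 0.4]
gripper_width: -0.003
```

```bash
python3 s.py .648 .214 .145
python3 - <<'E'
from h import *
p,d=camera('wrist');q,d=camera('scene')
cv2.imwrite('pics/w2.png',np.hstack([p[::1,::1][:, 80:480],cv2.resize(q[120:320,180:380],(400,420))]))
E
```

```text
6.4 [0.64810437 0.21278385 0.14553994] [3.14159066e+00 8.62353028e-05 4.48800812e-01] units [ 0.02 -0.05  0.02]
```

View pics/w2.png

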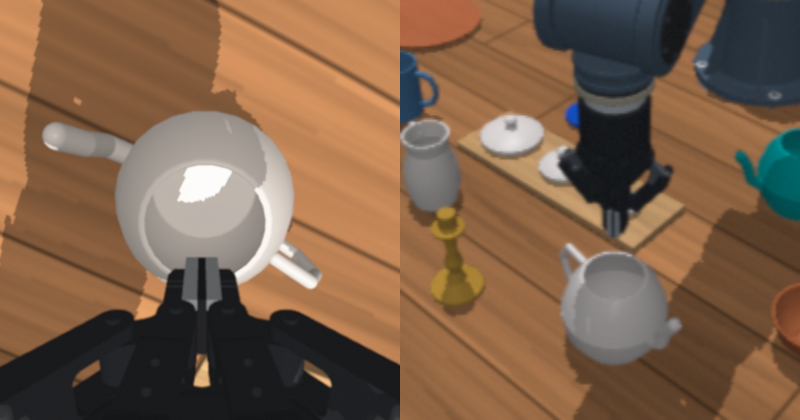

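The fingertips are just above the mouth in both views. I'll dwell here for about 2.5 s more.

Request:
move_arm(
  commands=[0,0,0,0,0,0,1,0,0,0,0,0,0,1,0,0,0,0,0,0,1,0,0,0,0,0,0,1,0,0,0,0,0,0,1,0,0,0,0,0,0,1,0,0,0,0,0,0,1,0,0,0,0,0,0,1,0,0,0,0,0,0,1,0,0,0,0,0,0,1],
)

```text
time: 7.75
position: [0.6481, 0.2128, 0.1455]
eef_rot: [-3.142, -0.0, 0.449]
wrist_force: [-0.0, -0.1, -0.2]
gripper_width: -0.001
```

Request:
move_arm(
  commands=[0,0,0,0,0,0,1,0,0,0,0,0,0,1,0,0,0,0,0,0,1,0,0,0,0,0,0,1,0,0,0,0,0,0,1,0,0,0,0,0,0,1,0,0,0,0,0,0,1,0,0,0,0,0,0,1,0,0,0,0,0,0,1,0,0,0,0,0,0,1],
)

```text
time: 9.0
position: [0.6482, 0.2128, 0.1456]
eef_rot: [-3.142, -0.0, 0.449]
wrist_force: [0.1, -0.1, 0.3]
gripper_width: -0.001
```

Request:
move_arm(
  commands=[0,0,-0.5,0,0,0,1,0,0,-0.5,0,0,0,1,0,0,-0.5,0,0,0,1,0,0,-0.5,0,0,0,1,0,0,-0.5,0,0,0,1,0,0,-0.3,0,0,0,1,0,0,0,0,0,0,1,0,0,0,0,0,0,1,0,0,0,0,0,0,1,0,0,0,0,0,0,1],
)

```text
time: 10.25
position: [0.6481, 0.2128, 0.2152]
eef_rot: [-3.141, 0.0, 0.449]
wrist_force: [0.3, 1.0, 0.3]
gripper_width: 0.004
```

```bash
python3 s.py .465 -.056 .1
```

```text
10.25 [0.64805995 0.21276709 0.21522922] [-3.14149204e+00  4.34587459e-04  4.48773947e-01] units [-11.26   6.51   4.61]
```

Request:
move_arm(
  commands=[-0.4,0.2,0,0,0,0,1,-0.8,0.46,0,0,0,0,1,-0.8,0.46,0,0,0,0,1,-0.8,0.46,0,0,0,0,1,-0.8,0.46,0,0,0,0,1,-0.8,0.46,0,0,0,0,1,-0.8,0.46,0,0,0,0,1,-0.8,0.46,0,0,0,0,1,-0.8,0.46,0,0,0,0,1,-0.8,0.46,0,0,0,0,1],
)

```text
time: 11.5
position: [0.5231, 0.0316, 0.2156]
eef_rot: [3.141, -0.0, 0.449]
wrist_force: [-0.3, -0.2, 0.7]
gripper_width: -0.003
```

Request:
move_arm(
  commands=[-0.8,0.46,0,0,0,0,1,-0.8,0.46,0,0,0,0,1,-0.8,0.46,0,0,0,0,1,-0.8,0.46,0,0,0,0,1,-0.46,0.33,0,0,0,0,1,0,0,0,0,0,0,1,0,0,0,0,0,0,1,0,0,0,0,0,0,1,0,0,0,0,0,0,1,0,0,0,0,0,0,1],
)

```text
time: 12.75
position: [0.4652, -0.0558, 0.2155]
eef_rot: [-3.142, 0.0, 0.449]
wrist_force: [-0.0, 0.1, 0.8]
gripper_width: 0.001
```

```bash
python3 s.py .465 -.056 .1
python3 - <<'E'
from h import *
p,d=camera('wrist');c=calibration('wrist')
x=c['R']@np.array([.465,-.056,.052])+c['t'];a=x[:2]/x[2];a=a*(1+c['k1']*(a@a));q=a*K(c)+[c['cx'],c['cy']];print(q)
pp=p.copy();cv2.drawMarker(pp,(int(q[0]),int(q[1])),(0,0,255),0,12);cv2.imwrite('pics/w3.png',pp)
E
```

```text
12.75 [ 0.46517254 -0.05578687  0.21548626] [-3.14150357e+00  9.94586466e-05  4.49109521e-01] units [-0.01  0.01  4.62]
[281.39503991 183.91948125]
```

View pics/w3.png

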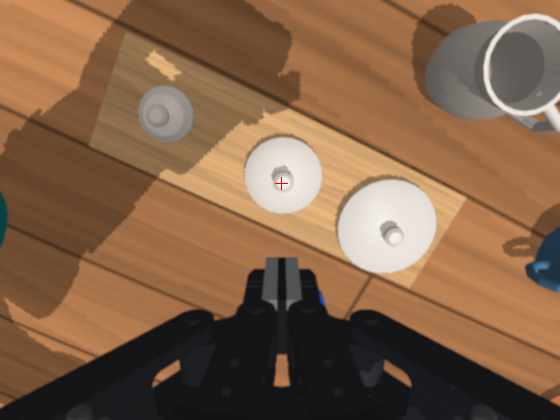

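The predicted mark sits on the middle lid's knob at (282,183). The wide lid is at (388,228) and the narrow one at (166,113), both well clear. I'll go straight down to TCP z ≈ 0.10 and dwell.

Request:
move_arm(
  commands=[0,0,0.4,0,0,0,1,0,0,0.6,0,0,0,1,0,0,0.6,0,0,0,1,0,0,0.6,0,0,0,1,0,0,0.6,0,0,0,1,0,0,0.6,0,0,0,1,0,0,0.6,0,0,0,1,0,0,0.4,0,0,0,1,0,0,0.2,0,0,0,1,0,0,0,0,0,0,1],
)

```text
time: 14.05
position: [0.4651, -0.056, 0.1004]
eef_rot: [-3.141, 0.0, 0.449]
wrist_force: [0.2, -0.2, -0.3]
gripper_width: -0.0
```

Request:
move_arm(
  commands=[0,0,0,0,0,0,1,0,0,0,0,0,0,1,0,0,0,0,0,0,1,0,0,0,0,0,0,1,0,0,0,0,0,0,1,0,0,0,0,0,0,1,0,0,0,0,0,0,1,0,0,0,0,0,0,1,0,0,0,0,0,0,1,0,0,0,0,0,0,1],
)

```text
time: 15.3
position: [0.4651, -0.056, 0.1005]
eef_rot: [-3.142, -0.0, 0.449]
wrist_force: [0.5, -0.1, 0.1]
gripper_width: 0.001
```

Request:
move_arm(
  commands=[0,0,0,0,0,0,1,0,0,0,0,0,0,1,0,0,0,0,0,0,1,0,0,0,0,0,0,1,0,0,0,0,0,0,1,0,0,0,0,0,0,1,0,0,0,0,0,0,1,0,0,0,0,0,0,1,0,0,0,0,0,0,1,0,0,0,0,0,0,1],
)

```text
time: 16.55
position: [0.4651, -0.056, 0.1005]
eef_rot: [-3.142, 0.0, 0.449]
wrist_force: [0.3, 0.4, 0.5]
gripper_width: 0.001
```

Request:
move_arm(
  commands=[0,0,0,0,0,0,1,0,0,0,0,0,0,1,0,0,0,0,0,0,1,0,0,0,0,0,0,1,0,0,0,0,0,0,1,0,0,0,0,0,0,1,0,0,0,0,0,0,1,0,0,0,0,0,0,1,0,0,0,0,0,0,1,0,0,0,0,0,0,1],
)

```text
time: 17.8
position: [0.4651, -0.056, 0.1005]
eef_rot: [-3.142, 0.0, 0.449]
wrist_force: [0.4, 0.1, 0.0]
gripper_width: -0.002
```

```bash
python3 s.py .465 -.056 .1
python3 - <<'E'
from h import *
p,d=camera('wrist');q,d=camera('scene')
cv2.imwrite('pics/w4.png',np.hstack([p[:, 80:480],cv2.resize(q[120:320,180:380],(400,420))]))
E
```

```text
17.8 [ 0.46509483 -0.05597766  0.10052208] [-3.14153495e+00  6.49640973e-05  4.48734007e-01] units [-0.   -0.    0.02]
```

View pics/w4.png

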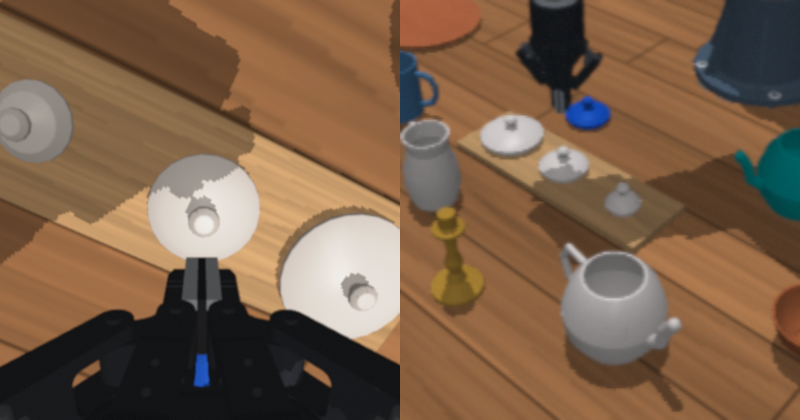

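In the scene view the fingertips look farther from the knob than 34 mm. I'll measure that before handing in.

Run:
```python
from h import *
q,d=camera('scene');c=calibration('scene')
def pj(c,X):
    x=c['R']@np.array(X)+c['t'];a=x[:2]/x[2];a=a*(1+c['k1']*(a@a));return a*K(c)+[c['cx'],c['cy']]
for z in(.052,.0865,.1,.15): print(z,pj(c,(.465,-.056,z)))
for v in range(160,176): print(v,[deproj(c,u,v,d[v,u]).round(3).tolist() for u in(258,260,262)])
s=q.copy()
for z in(.052,.0865,.1,.15):
    a=pj(c,(.465,-.056,z)); s[int(a[1]+.5),int(a[0]+.5)]=(0,0,255)
t,dt=camera('top');ct=calibration('top')
for z in(.0865,): 
    a=pj(ct,(.465,-.056,z));print(a);t[int(a[1]+.5),int(a[0]+.5)]=(0,0,255)
cv2.imwrite('pics/w5.png',np.hstack([cv2.resize(s[130:230,210:310],(400,400),interpolation=0),cv2.resize(t[170:270,260:360],(400,400),interpolation=0)]))
```

```text
0.052 [261.12413973 189.9550634 ]
0.0865 [260.6115177  180.64078115]
0.1 [260.40615577 176.90957724]
0.15 [259.62101154 162.64540299]
160 [[0.475, -0.052, 0.165], [0.473, -0.046, 0.167], [0.471, -0.039, 0.169]]
161 [[0.475, -0.052, 0.161], [0.471, -0.048, 0.162], [0.473, -0.037, 0.167]]
162 [[0.47, -0.057, 0.154], [0.471, -0.048, 0.158], [0.474, -0.037, 0.164]]
163 [[0.473, -0.054, 0.154], [0.472, -0.047, 0.155], [0.471, -0.04, 0.158]]
164 [[0.474, -0.054, 0.15], [0.472, -0.047, 0.152], [0.465, -0.046, 0.149]]
165 [[0.473, -0.055, 0.146], [0.471, -0.049, 0.148], [0.468, -0.043, 0.149]]
166 [[0.476, -0.052, 0.146], [0.473, -0.047, 0.146], [0.466, -0.046, 0.143]]
167 [[0.473, -0.055, 0.139], [0.473, -0.048, 0.142], [0.469, -0.043, 0.142]]
168 [[0.478, -0.051, 0.14], [0.472, -0.049, 0.138], [0.469, -0.043, 0.139]]
169 [[0.477, -0.052, 0.135], [0.472, -0.049, 0.134], [0.466, -0.046, 0.133]]
170 [[0.476, -0.053, 0.131], [0.474, -0.046, 0.133], [0.467, -0.045, 0.13]]
171 [[1.17, 0.681, 0.774], [0.474, -0.047, 0.129], [0.47, -0.042, 0.129]]
172 [[0.477, -0.052, 0.125], [0.474, -0.047, 0.125], [0.469, -0.044, 0.125]]
173 [[0.348, -0.189, -0.0], [0.474, -0.047, 0.122], [0.467, -0.046, 0.119]]
174 [[0.353, -0.184, 0.0], [0.348, -0.179, -0.0], [0.344, -0.174, 0.0]]
175 [[0.355, -0.183, -0.002], [0.356, -0.171, 0.003], [0.347, -0.171, -0.002]]
[316.79783413 220.21350683]
```

View pics/w5.png

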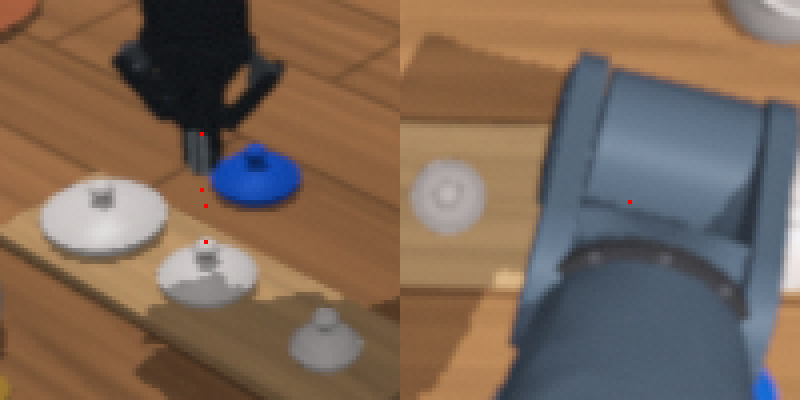

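The scene depth puts the fingertips at z ≈ 0.12, about 34 mm higher than the 0.087 implied by the reported TCP. I'll cross-check with the wrist depth and the stored teapot picture.

Run:
```python
from h import *
s=read_state();p,d=camera('wrist');c=calibration('wrist')
for u,v in[(284,225),(284,222),(300,240),(150,220)]: print('knob/..',u,v,d[v,u],deproj(c,u,v,d[v,u]).round(4))
for v in(258,260,264,270,280,300):print('finger',v,[ (round(float(d[v,u]),3),deproj(c,u,v,d[v,u]).round(3).tolist()) for u in(275,290)])
c=calibration('scene')
o=-c['R'].T@c['t']
for u,v,x,y in[(286,232,.648,.213),(260,173.5,.465,-.056)]:
    r=c['R'].T@ray(c,u,v); k=((np.array([x,y])-o[:2])@r[:2])/(r[:2]@r[:2]); print(o+k*r)
```

```text
knob/.. 284 225 0.22146809 [ 0.4664 -0.0573  0.0512]
knob/.. 284 222 0.2203271 [ 0.4683 -0.0563  0.0517]
knob/.. 300 240 0.2436184 [ 0.4557 -0.0745  0.0332]
knob/.. 150 220 0.26210764 [0.4148 0.0262 0.0119]
finger 258 [(0.151, [0.474, -0.049, 0.122]), (0.15, [0.477, -0.054, 0.123])]
finger 260 [(0.149, [0.474, -0.049, 0.124]), (0.149, [0.477, -0.054, 0.124])]
finger 264 [(0.146, [0.474, -0.049, 0.127]), (0.145, [0.477, -0.054, 0.128])]
finger 270 [(0.14, [0.474, -0.049, 0.133]), (0.139, [0.477, -0.054, 0.134])]
finger 280 [(0.132, [0.474, -0.049, 0.141]), (0.132, [0.477, -0.054, 0.141])]
finger 300 [(0.0, [0.533, -0.024, 0.26]), (0.119, [0.477, -0.054, 0.155])]
[0.64950484 0.21133101 0.15767926]
[ 0.46546982 -0.05644906  0.11222147]
```

The wrist camera puts the knob at z = 0.052, so the camera frame is sound. It shows the visible fingertips at about 0.12, while the reported TCP gives 0.087. With that ambiguity, the grasp point would have been near the top of the allowed band at both targets. There is time to redo both, 18–20 mm lower, which satisfies either reading: reported tips stay above the surface and physical tips stay low enough.

Request:
move_arm(
  commands=[0,0,-0.5,0,0,0,1,0,0,-0.9,0,0,0,1,0,0,-0.9,0,0,0,1,0,0,-0.9,0,0,0,1,0,0,-0.9,0,0,0,1,0,0,-0.5,0,0,0,1,0.4,-0.2,0,0,0,0,1,0.8,-0.46,0,0,0,0,1,0.8,-0.46,0,0,0,0,1,0.8,-0.46,0,0,0,0,1],
)

```text
time: 19.3
position: [0.5113, 0.0112, 0.2145]
eef_rot: [-3.141, 0.001, 0.449]
wrist_force: [0.5, -0.0, -0.4]
gripper_width: 0.002
```

Request:
move_arm(
  commands=[0.85,-0.5,0,0,0,0,1,0.85,-0.5,0,0,0,0,1,0.85,-0.5,0,0,0,0,1,0.85,-0.5,0,0,0,0,1,0.85,-0.5,0,0,0,0,1,0.85,-0.5,0,0,0,0,1,0.85,-0.5,0,0,0,0,1,0.85,-0.5,0,0,0,0,1,0.85,-0.5,0,0,0,0,1,0.8,-0.45,0,0,0,0,1],
)

```text
time: 20.55
position: [0.6477, 0.2146, 0.214]
eef_rot: [-3.141, 0.002, 0.449]
wrist_force: [0.1, 0.2, -0.2]
gripper_width: -0.002
```

Request:
move_arm(
  commands=[0,0,0,0,0,0,1,0,0,0,0,0,0,1,0,0,0.5,0,0,0,1,0,0,0.6,0,0,0,1,0,0,0.6,0,0,0,1,0,0,0.6,0,0,0,1,0,0,0.5,0,0,0,1,0,0,0.4,0,0,0,1,0,0,0.2,0,0,0,1,0,0,0.1,0,0,0,1],
)

```text
time: 21.8
position: [0.6478, 0.2132, 0.128]
eef_rot: [3.142, -0.0, 0.449]
wrist_force: [0.9, 0.8, -0.0]
gripper_width: 0.003
```

```bash
python3 s.py .648 .213 .127
python3 - <<'E'
from h import *
p,d=camera('wrist');c=calibration('wrist')
for v in(256,258,262,266):print('finger',v,[deproj(c,u,v,d[v,u]).round(3).tolist() for u in(275,290)])
E
```

```text
21.8 [0.6477781  0.2131657  0.12797519] [ 3.14155877e+00 -1.90580960e-04  4.48788778e-01] units [0.01 0.01 0.04]
finger 256 [[0.602, 0.197, 0.016], [0.607, 0.185, 0.015]]
finger 258 [[0.657, 0.22, 0.149], [0.66, 0.215, 0.15]]
finger 262 [[0.657, 0.22, 0.154], [0.66, 0.215, 0.154]]
finger 266 [[0.657, 0.22, 0.158], [0.66, 0.215, 0.158]]
```

Request:
move_arm(
  commands=[0,0,0,0,0,0,1,0,0,0,0,0,0,1,0,0,0,0,0,0,1,0,0,0,0,0,0,1,0,0,0,0,0,0,1,0,0,0,0,0,0,1,0,0,0,0,0,0,1,0,0,0,0,0,0,1,0,0,0,0,0,0,1,0,0,0,0,0,0,1],
)

```text
time: 23.1
position: [0.6477, 0.2131, 0.128]
eef_rot: [-3.142, 0.0, 0.449]
wrist_force: [1.0, 0.3, -0.3]
gripper_width: 0.001
```

Request:
move_arm(
  commands=[0,0,0,0,0,0,1,0,0,0,0,0,0,1,0,0,0,0,0,0,1,0,0,0,0,0,0,1,0,0,0,0,0,0,1,0,0,0,0,0,0,1,0,0,0,0,0,0,1,0,0,0,0,0,0,1,0,0,0,0,0,0,1,0,0,0,0,0,0,1],
)

```text
time: 24.35
position: [0.6477, 0.2131, 0.1281]
eef_rot: [3.142, -0.0, 0.449]
wrist_force: [0.2, 0.9, 0.2]
gripper_width: -0.004
```

Request:
move_arm(
  commands=[0,0,-0.4,0,0,0,1,0,0,-0.8,0,0,0,1,0,0,-0.8,0,0,0,1,0,0,-0.8,0,0,0,1,0,0,-0.7,0,0,0,1,0,0,0,0,0,0,1,-0.4,0.2,0,0,0,0,1,-0.8,0.46,0,0,0,0,1,-0.8,0.46,0,0,0,0,1,-0.8,0.46,0,0,0,0,1],
)

```text
time: 25.6
position: [0.6004, 0.146, 0.2145]
eef_rot: [-3.141, 0.002, 0.449]
wrist_force: [0.2, 0.1, 0.3]
gripper_width: 0.003
```

Request:
move_arm(
  commands=[-0.85,0.5,0,0,0,0,1,-0.85,0.5,0,0,0,0,1,-0.85,0.5,0,0,0,0,1,-0.85,0.5,0,0,0,0,1,-0.85,0.5,0,0,0,0,1,-0.85,0.5,0,0,0,0,1,-0.85,0.5,0,0,0,0,1,-0.85,0.5,0,0,0,0,1,-0.85,0.5,0,0,0,0,1,-0.8,0.45,0,0,0,0,1],
)

```text
time: 26.85
position: [0.4636, -0.0567, 0.2147]
eef_rot: [-3.141, 0.001, 0.448]
wrist_force: [1.0, 0.2, 0.7]
gripper_width: -0.001
```

```bash
python3 s.py .465 -.056 .08
```

```text
26.85 [ 0.46356058 -0.05673642  0.21473845] [-3.14073462e+00  1.25815755e-03  4.48472864e-01] units [0.07 0.   5.39]
```

Request:
move_arm(
  commands=[0,0,0,0,0,0,1,0,0,0.5,0,0,0,1,0,0,0.7,0,0,0,1,0,0,0.8,0,0,0,1,0,0,0.8,0,0,0,1,0,0,0.8,0,0,0,1,0,0,0.8,0,0,0,1,0,0,0.5,0,0,0,1,0,0,0.35,0,0,0,1,0,0,0.1,0,0,0,1],
)

```text
time: 28.1
position: [0.4651, -0.0558, 0.0814]
eef_rot: [-3.141, 0.0, 0.449]
wrist_force: [0.5, -0.4, -0.2]
gripper_width: -0.003
```

Request:
move_arm(
  commands=[0,0,0,0,0,0,1,0,0,0,0,0,0,1,0,0,0,0,0,0,1,0,0,0,0,0,0,1,0,0,0,0,0,0,1,0,0,0,0,0,0,1,0,0,0,0,0,0,1,0,0,0,0,0,0,1,0,0,0,0,0,0,1,0,0,0,0,0,0,1],
)

```text
time: 29.35
position: [0.4651, -0.056, 0.0818]
eef_rot: [-3.142, 0.0, 0.449]
wrist_force: [0.9, -0.2, 0.9]
gripper_width: -0.003
```

Request:
move_arm(
  commands=[0,0,0,0,0,0,1,0,0,0,0,0,0,1,0,0,0,0,0,0,1,0,0,0,0,0,0,1,0,0,0,0,0,0,1,0,0,0,0,0,0,1,0,0,0,0,0,0,1,0,0,0,0,0,0,1,0,0,0,0,0,0,1,0,0,0,0,0,0,1],
)

```text
time: 30.6
position: [0.4651, -0.056, 0.0818]
eef_rot: [3.142, -0.0, 0.449]
wrist_force: [-1.1, -0.6, -0.4]
gripper_width: 0.001
```

```bash
python3 s.py .465 -.056 .08
python3 - <<'E'
from h import *
q,d=camera('scene');a=cv2.imread('pics/scene0.png')
df=cv2.absdiff(q,a).max(2)
cv2.imwrite('pics/w6.png',cv2.resize(q[120:320,180:380],(600,600)))
E
```

```text
30.6 [ 0.46514339 -0.05598265  0.08180094] [ 3.14156659e+00 -2.60948328e-05  4.48802254e-01] units [-0.01 -0.    0.07]
```

View pics/w6.png

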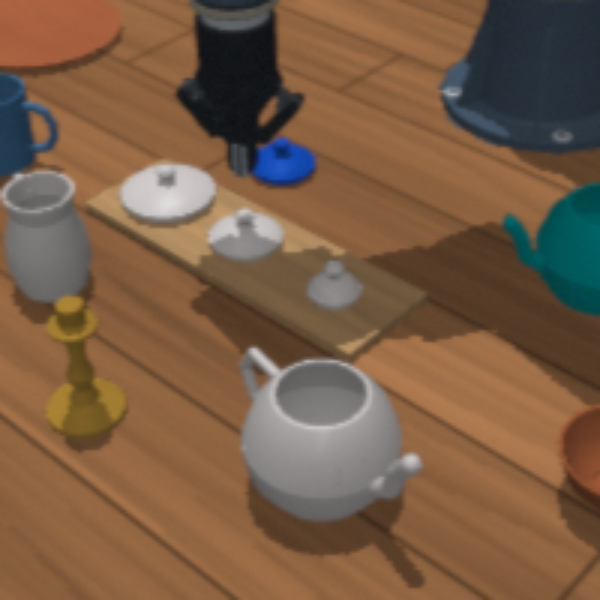

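The fingertips are about 45 mm above the middle lid's knob, and nothing has been displaced. One more dwell, then I'll hand in.

Request:
move_arm(
  commands=[0,0,0,0,0,0,1,0,0,0,0,0,0,1,0,0,0,0,0,0,1,0,0,0,0,0,0,1,0,0,0,0,0,0,1,0,0,0,0,0,0,1,0,0,0,0,0,0,1,0,0,0,0,0,0,1,0,0,0,0,0,0,1,0,0,0,0,0,0,1],
)

```text
time: 31.9
position: [0.4651, -0.056, 0.0818]
eef_rot: [3.142, -0.0, 0.449]
wrist_force: [0.8, 0.8, 0.2]
gripper_width: 0.004
```

```bash
python3 -c "
from station import *
print(read_state()['time'],read_state()['position']);print(close_job())"
```

```text
31.9 [ 0.46513466 -0.05597602  0.08179154]
the job is handed in; nothing more can be done
None
```

I pointed at the white teapot's open mouth, then at the knob of the middle-sized lid (the one that fits). I handed the job in at 31.9 s, still pointing at the knob. Each dwell was longer than 2 s.

- **Position:** at the end the TCP read (0.465, -0.056, 0.082), on my measured knob position (0.465, -0.056, 0.052).
- **Nothing touched, as far as I could see:** the wrist force stayed at noise level, about 1 N. In the last picture nothing looked moved or tipped, though I did not measure object positions again.
- **Check that disagreed:** the depth images showed the shut fingertips about 34 mm higher than the reported TCP and the given tool sizes imply. By that reading my first pass was near the top of the allowed height at both targets. I therefore repeated both dwells 18–19 mm lower, at heights that fit the band on either reading.

I did not find the cause of the height difference, and `close_job()` gave no verdict.

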